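Tip the forward-fallen test tiles back on their drying stands

ROBOT

A 7-joint arm with a two-finger parallel gripper is mounted at the origin on a cart in front of the work surface, level with it; the furniture and walls round the work are solid. World frame = base frame: x ahead of the robot, y to its left, z up, the work surface at z = 0. Lengths are in m, angles in rad, forces in N, time in s.
With the tool pointing down it reaches from about 0.375 to 0.925 m from the base axis. Payload 3.1 kg.
Tool frame: the origin (TCP) lies between the finger pads; the fingertips stand 19 mm ahead of it and the grasp point (between the pads) is the TCP; z points along the fingers, y is the line along which they close (so a half turn about z gives the same grasp; the last joint's range is limited). The gripper opens to 85 mm and grips with 20 to 120 N. Pads are 22 mm wide; open, the fingers measure 114 mm over their backs; the gripper's body (76 mm by 85 mm) begins 54 mm behind the grasp point. The pads swing forward as they close: fully open they stand 13 mm farther back than shut.
Start: joints at [1.103, 0.383, 0.044, 1.598, -0.018, 1.161, -0.05], TCP at [0.235, -0.606, 0.25] pointing down, gripper open.
Joint ranges: [-2.61, 2.61], [-0.41, 2.15], [-1.48, 1.57], [0, 2.5], [-1.57, 4.71], [0.05, 1.97], [-2.85, 2.85]. Speed limits (rad/s): [2.79, 2.79, 3.14, 3.14, 3.14, 3.14, 3.14].

INTERFACE

Orientations are given as a unit quaternion [x, y, z, w].
In Python, from bench import move_ptp, movel, move_j, move_gripper, pause, inverse_kinematics, read_camera, camera_params, MotionError, sign_off, look_for, tip_of, read_time_s, read_qpos, read_joint_vel, read_effort, read_eef_pos, read_tcp_rot, read_ft_force, read_ft_torque, read_finger_gap, read_grasp_force gives the robot as it stands. Calls block until the motion is done:
- move_ptp(position, orientation): joint-space move of the TCP to a pose.
- movel(position, orientation=None, speed=0.15): straight line of the TCP; orientation=None keeps the orientation; speed is the mean speed in m/s.
- move_j(angles): joint-space move.
- move_gripper(opening, effort=None): finger opening in m; effort is the grip in N (None keeps the last); returns when the fingers have stopped.
- pause(seconds).
- inverse_kinematics(position, orientation): joint angles nearest the present ones, or None.
- read_camera(name): name is "side" or "top" or "wrist"; returns the picture (480x640x3 uint8, red, green, blue); there is no depth.
- camera_params(name): a dict with "K" (3x3 intrinsics, pixels), "dist_coeffs" ([k1, k2, p1, p2, k3] as OpenCV has them; the pictures are not rectified), "camera_from_world" (4x4, takes a point from world to camera coordinates). Camera axes: x right, y down, z forward; pixel columns grow to the right and rows downward; lengths in m; the calibration is good to about 2 mm. A picture is of the moment at which its call begins: read the wrist's pose just before it. camera_params takes no time and is no camera call; for the wrist camera it gives the pose at the moment of the call.
A pose or a line that the arm cannot do raises MotionError and nothing moves.
- sign_off(): hands the job in; it is judged then, once.
Trained networks look in the newest picture that a camera, given by its name, has taken for a name from the list of things; names that differ only in an ending like _2 or _b are one class to them, and where a whole thing is asked for, a point or a joint stands for the part that bears it (a point fixed in the world has none). Each returns a list of dicts, best first, with "confidence" (0 to 1); they miss things now and then, are a little off and sometimes report something else, mostly with a low value. They report only what shows in the picture. A call takes as long as a camera call.
- look_for(camera, name): "at" ([column, row] in pixels, amid what is visible of it).
- tip_of(camera, name): "at" ([column, row] in pixels: a listed point, or the origin of a listed thing).
Readings, each from a call of its own:
- read_time_s(): time.
- read_qpos(): joint angles.
- read_joint_vel(): joint speeds.
- read_effort(): joint torques, N m.
- read_eef_pos(): TCP position.
- read_tcp_rot(): TCP orientation.
- read_ft_force(): force on the tool from outside, world axes, zero at the start.
- read_ft_torque(): the same for the moment, N m.
- read_finger_gap(): finger opening in m.
- read_grasp_force(): force on a finger pad.
Only numpy, scipy, OpenCV 4.12 (cv2) and the standard library are available. Lean on these libraries where they do the work, as an engineer would, in place of code of your own. Each camera call takes 0.05 s, during which the arm holds its last target. There are 200 camera calls.

TASK

Two of the three glazed test tiles have tipped forward on their drying stands, so that their painted faces hang downward. Gently push each of these two back with the fingers until it topples past upright and rests on the back pegs, its lower edge still in the channel; do not lift any tile. Leave the tile that already leans back as it is, and do not disturb the bottles, jar and cup around the stands.

Things in the scene. Friction and masses are not known exactly. Their poses are not given: they have to be found in the camera images.
- stand_1: fixed wooden stand of glaze_tile_1. Origin on the table under its centre; +x is its back, -x its front (roughly to the robot), z up. Board 130 (x) x 140 (y) mm, top at 20 mm. Two strips along y, tops at 28 mm, form a 20 mm wide channel (x = +-10 mm) for the tile's lower edge. Four 10 mm pegs at x = +-30, y = +-45 mm, tops at 105 mm; the tile leans on the front or back pair.
- glaze_tile_1: loose tile with blue swatches on its face, 147 x 147 x 7 mm, about 0.36 kg, in the channel of stand_1. Origin: centre of the plain back; z out of the swatched face, x up the tile, y its width. It starts leaning 0.34 rad off upright: back (z axis rises) or forward (z axis dips). Past upright it topples to the other pegs (then 0.2 to 0.34 rad); a push of 2 N near its top does it.
- glaze_tile_1_top (a point): middle of the upper edge of glaze_tile_1; about 159 mm above the table, and 45 mm before (tipped forward) or behind (leaning back) the middle of the stand at the start
- glaze_tile_1_foot (a point): middle of the lower edge of glaze_tile_1, in the channel
- stand_2: fixed wooden stand of glaze_tile_2. Origin on the table under its centre; +x is its back, -x its front (roughly to the robot), z up. Board 130 (x) x 140 (y) mm, top at 20 mm. Two strips along y, tops at 28 mm, form a 20 mm wide channel (x = +-10 mm) for the tile's lower edge. Four 10 mm pegs at x = +-30, y = +-45 mm, tops at 105 mm; the tile leans on the front or back pair.
- glaze_tile_2: loose tile with green swatches on its face, 147 x 147 x 7 mm, about 0.36 kg, in the channel of stand_2. Origin: centre of the plain back; z out of the swatched face, x up the tile, y its width. It starts leaning 0.34 rad off upright: back (z axis rises) or forward (z axis dips). Past upright it topples to the other pegs (then 0.2 to 0.34 rad); a push of 2 N near its top does it.
- glaze_tile_2_top (a point): middle of the upper edge of glaze_tile_2; about 159 mm above the table, and 45 mm before (tipped forward) or behind (leaning back) the middle of the stand at the start
- glaze_tile_2_foot (a point): middle of the lower edge of glaze_tile_2, in the channel
- stand_3: fixed wooden stand of glaze_tile_3. Origin on the table under its centre; +x is its back, -x its front (roughly to the robot), z up. Board 130 (x) x 140 (y) mm, top at 20 mm. Two strips along y, tops at 28 mm, form a 20 mm wide channel (x = +-10 mm) for the tile's lower edge. Four 10 mm pegs at x = +-30, y = +-45 mm, tops at 105 mm; the tile leans on the front or back pair.
- glaze_tile_3: loose tile with orange swatches on its face, 147 x 147 x 7 mm, about 0.36 kg, in the channel of stand_3. Origin: centre of the plain back; z out of the swatched face, x up the tile, y its width. It starts leaning 0.34 rad off upright: back (z axis rises) or forward (z axis dips). Past upright it topples to the other pegs (then 0.2 to 0.34 rad); a push of 2 N near its top does it.
- glaze_tile_3_top (a point): middle of the upper edge of glaze_tile_3; about 159 mm above the table, and 45 mm before (tipped forward) or behind (leaning back) the middle of the stand at the start
- glaze_tile_3_foot (a point): middle of the lower edge of glaze_tile_3, in the channel
- varnish_bottle: bystander: white varnish bottle with a dark neck, 26 x 29 x 72 mm, standing in front of the stands; origin at the centre of its underside
- glitter_jar: bystander: small glitter jar with a black lid, 39 mm across, 43 mm high, standing in front of the stands; origin at the centre of its underside
- black_bottle: bystander: flat black squeeze bottle with a pointed nozzle, 32 x 62 x 151 mm, standing behind the stands; origin at the centre of its underside
- peach_cup: bystander: peach stoneware cup, 72 mm across, 75 mm high, standing behind the stands; origin at the centre of its underside

How it is judged:
By the outcome, as a careful person would: the job done as asked, in the order asked, and still so for the second after the job is handed in, with the robot touching nothing.
It also fails if it takes over 42 s, if anything falls off the work surface, if the arm or the gripper's body presses on something with over 40 N, if the wrist force passes 120 N, or if a joint passes its speed limit or range.

## Working session

There is one attempt and no reset: what is moved stays moved. The work goes in short steps, each a Python script; the robot and the scene stay as the last script left them, time stands still between calls to the robot, and variables do not carry over. Pictures are saved under pics/ and viewed, at most 10 in all, crops included, and the job is handed in when it is done.

```bash
mkdir -p pics; cat > h.py <<'E'
import numpy as np, cv2
from bench import *
def ray(cam,uv):
    p=camera_params(cam);K=np.array(p["K"]);T=np.array(p["camera_from_world"])
    n=cv2.undistortPoints(np.array([[uv]],float),K,np.array(p["dist_coeffs"]))[0,0]
    R=T[:3,:3];return -R.T@T[:3,3],R.T@np.array([n[0],n[1],1])
def atz(cam,uv,z):
    o,d=ray(cam,uv);return o+d*(z-o[2])/d[2]
def proj(cam,P):
    p=camera_params(cam);T=np.array(p["camera_from_world"])
    return cv2.projectPoints(np.array(P,float).reshape(-1,3),cv2.Rodrigues(T[:3,:3])[0],T[:3,3],np.array(p["K"]),np.array(p["dist_coeffs"]))[0][:,0]
E
python3 - <<'E'
from h import *
for c in("top","side"):
    im=read_camera(c);cv2.imwrite(f"pics/{c}0.png",im[:,:,::-1])
    print(c,ray(c,(320,240)))
    for n,z in [("glaze_tile_1_top",.159),("glaze_tile_1_foot",.02),("stand_1",0),("varnish_bottle",0),("glitter_jar",0),("black_bottle",0),("peach_cup",0)]:
        for d in tip_of(c,n)[:4]: print(c,n,round(d["confidence"],2),np.round(d["at"]),np.round(atz(c,d["at"],z),3))
print(read_tcp_rot(),read_time_s())
E
```

```text
top (array([ 0.26009187, -0.07387555,  1.52474266]), array([ 0.23020063,  0.01231404, -0.97307793]))
top glaze_tile_1_top 0.77 [373. 272.] [ 0.508 -0.183  0.159]
top glaze_tile_1_foot 0.89 [359. 262.] [ 0.56  -0.159  0.02 ]
top stand_1 0.91 [223. 255.] [0.572 0.201 0.   ]
top stand_1 0.64 [359. 268.] [ 0.549 -0.16   0.   ]
top stand_1 0.63 [442. 267.] [ 0.555 -0.378  0.   ]
top varnish_bottle 0.43 [223. 317.] [0.409 0.192 0.   ]
top glitter_jar 0.61 [367. 319.] [ 0.413 -0.183  0.   ]
top glitter_jar 0.39 [254. 194.] [0.744 0.129 0.   ]
top black_bottle 0.67 [253. 195.] [0.743 0.131 0.   ]
top black_bottle 0.51 [218. 252.] [0.581 0.216 0.   ]
top black_bottle 0.41 [212. 255.] [0.573 0.231 0.   ]
top peach_cup 0.64 [348. 194.] [ 0.751 -0.128  0.   ]
side (array([0.2328176 , 0.68808273, 0.83798987]), array([ 0.32884921, -0.68114459, -0.65420535]))
side glaze_tile_1_top 0.79 [386. 203.] [ 0.505 -0.183  0.159]
side glaze_tile_1_foot 0.92 [359. 253.] [ 0.548 -0.164  0.02 ]
side stand_1 0.93 [358. 257.] [ 0.552 -0.169  0.   ]
side stand_1 0.71 [384. 203.] [ 0.572 -0.383  0.   ]
side varnish_bottle 0.84 [353. 407.] [0.409 0.189 0.   ]
side glitter_jar 0.62 [419. 272.] [ 0.414 -0.184  0.   ]
side black_bottle 0.82 [213. 320.] [0.739 0.128 0.   ]
side black_bottle 0.23 [383. 206.] [ 0.569 -0.371  0.   ]
[9.82946804e-01 1.83890117e-01 3.42899804e-05 5.71013781e-05] 0.8
```

View pics/top0.png

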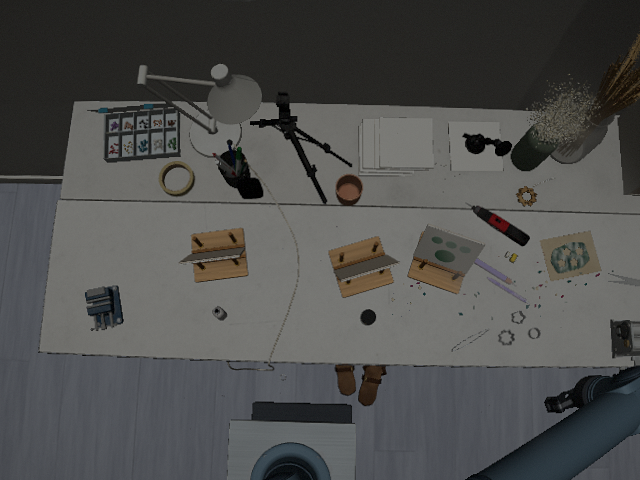

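View pics/side0.png

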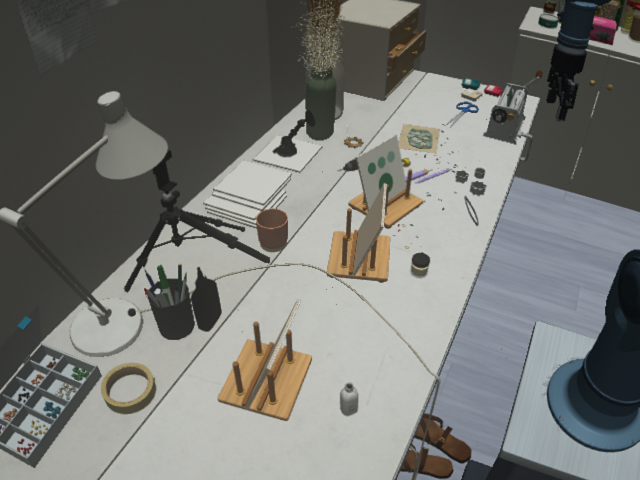

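The green tile on the right leans back. The left tile (near 213,257) and the middle one (near 363,267) are tipped forward. I'll enlarge both stands to get their yaw.

```bash
python3 - <<'E'
import cv2,numpy as np
a=cv2.imread("pics/top0.png")
c=[cv2.resize(a[y:y+75,x:x+95],None,fx=8,fy=8,interpolation=cv2.INTER_CUBIC)[:296*2] for x,y in((170,220),(320,230))]
cv2.imwrite("pics/crop.png",np.hstack([cv2.resize(i,None,fx=.52,fy=.52) for i in c]))
E
```

```text
(no output)
```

View pics/crop.png

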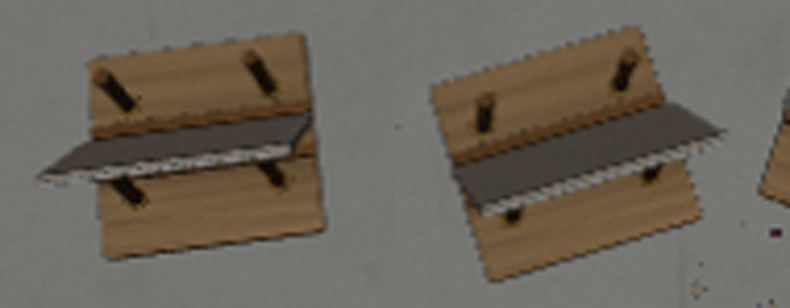

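The crop shows both tiles tipped forward. Board corners in crop pixels:
- **Left:** (88,63), (303,33), (326,231), (104,258)
- **Middle:** (431,86), (640,27), (701,216), (490,281)

Next I'll compute the frames and check reachability.

```bash
cat >> h.py <<'E'
from scipy.spatial.transform import Rotation as Ro
def quat(yaw): return (Ro.from_euler("z",yaw)*Ro.from_euler("x",np.pi)).as_quat()
E
python3 - <<'E'
from h import *
s=8*.52
for n,off,org,C,E in(("L",0,(170,220),[(88,63),(303,33),(326,231),(104,258)],[(38,178),(290,150)]),("M",395,(320,230),[(431,86),(640,27),(701,216),(490,281)],[(486,213),(727,132)])):
    f=lambda p,z:atz("top",((p[0]-off)/s+org[0],p[1]/s+org[1]),z)[:2]
    P=np.array([f(p,.02) for p in C]);e=P[[0,1]].mean(0)-P[[2,3]].mean(0);w=P[[0,3]].mean(0)-P[[1,2]].mean(0)
    T=np.array([f(p,.159) for p in E]);t=T[0]-T[1]
    print(n,"c",P.mean(0).round(4),"dx",np.linalg.norm(e),"dy",np.linalg.norm(w),"yaw",np.arctan2(e[1],e[0]),np.arctan2(-w[0],w[1]),"tile top",T.mean(0).round(4),np.linalg.norm(t),np.arctan2(-t[0],t[1]))
    c=P.mean(0);y=np.arctan2(-w[0],w[1]);ux=np.array([np.cos(y),np.sin(y)])
    print("top in stand",(T.mean(0)-c)@ux,(T.mean(0)-c)@[-ux[1],ux[0]])
    for d in(-.1,.03):
        for dy in(0,np.pi,np.pi/2,-np.pi/2): print(d,dy,inverse_kinematics([*(c+d*ux),.135],quat(y+dy)))
E
```

```text
L c [0.5689 0.2082] dx 0.12775470128249936 dy 0.13936635075798365 yaw 0.16290492975485554 0.15950695087776484 tile top [0.5289 0.2051] 0.14569809678417509 0.14001724463082857
top in stand -0.04004383484584879 0.0033726131069317573
-0.1 0 [ 0.23959862  0.37423096 -0.81002089  2.00194555  0.34349031  0.90463767
 -2.16339259]
-0.1 3.141592653589793 [ 0.38927152  0.44825249 -1.00032401  1.99659459  0.46665886  0.94543856
  0.88072379]
-0.1 1.5707963267948966 [ 0.39600967  0.45261783 -1.0093694   1.9963712   0.47323612  0.94797033
 -0.69523902]
-0.1 -1.5707963267948966 [ 0.54868973  0.59911248 -1.23772672  1.99176092  0.66587179  1.04055425
  2.29753412]
0.03 0 [ 0.16339204  0.59880299 -0.75177202  1.69600197  0.46455843  1.03367345
 -2.15649336]
0.03 3.141592653589793 [ 0.30538789  0.69536705 -0.97194057  1.68961384  0.63408089  1.10446513
  0.87218053]
0.03 1.5707963267948966 [ 0.27745284  0.67191786 -0.92588571  1.69082057  0.59677638  1.08692283
 -0.67439383]
0.03 -1.5707963267948966 [ 0.44604456  0.88223494 -1.25055593  1.6839648   0.88159164  1.25215744
  2.29408418]
M c [ 0.5482 -0
[... 369 characters left out ...]
32  2.04264049  0.21884319  0.86683478
  2.02409795]
-0.1 1.5707963267948966 [ 0.73982962  0.27095351 -0.46302387  2.04814294  0.15894348  0.85613417
  0.50237673]
-0.1 -1.5707963267948966 [ 0.37113426  0.23713844 -0.0545903   2.06526142  0.01722067  0.8396067
 -2.51947063]
0.03 0 [ 0.42568795  0.4283103  -0.28471284  1.81057442  0.14679833  0.92323343
 -1.17870883]
0.03 3.141592653589793 [ 0.70713952  0.49445117 -0.63977349  1.79673016  0.35148381  0.9664695
  1.8081364 ]
0.03 1.5707963267948966 [ 0.62447534  0.46847309 -0.532912    1.8006523   0.28596714  0.94964325
  0.28610002]
0.03 -1.5707963267948966 [ 0.22596961  0.41126371 -0.04125173  1.82091512  0.02088629  0.90983132
 -2.65070825]
```

```bash
cat >> h.py <<'E'
ST={"L":(np.array([.5689,.2082]),.160),"M":(np.array([.5482,-.1634]),.314)}
def push(k,ss):
    c,y=ST[k];ux=np.array([np.cos(y),np.sin(y)])
    for s in ss:
        movel([*(c+s*ux),.137],quat(y),speed=.035);print(s,np.round(read_eef_pos(),3),np.round(read_ft_force(),1),read_time_s())
def over(k,s,z):
    c,y=ST[k];return [*(c+s*np.array([np.cos(y),np.sin(y)])),z],quat(y)
E
python3 - <<'E'
from h import *
move_gripper(0)
p,q=over("M",-.1,.26);move_ptp(p,q)
p,q=over("M",-.1,.137);movel(p,q)
print(read_time_s(),read_ft_force())
push("M",[-.07,-.055,-.045,-.035,-.025,-.015,-.008])
cv2.imwrite("pics/m1.png",read_camera("side")[:,:,::-1][150:330,280:480].repeat(3,0).repeat(3,1))
E
```

```text
4.2333 [ 0.17830044 -0.29467404  0.12302347]
-0.07 [ 0.481 -0.185  0.137] [-0.   0.5  0.3] 5.2417
-0.055 [ 0.496 -0.18   0.137] [-1.1 -0.2  0.6] 5.8167
-0.045 [ 0.507 -0.177  0.139] [-4.2  1.1 11.1] 6.25
-0.035 [ 0.519 -0.174  0.142] [-4.1  2.6 16.7] 6.6833
-0.025 [ 0.524 -0.171  0.136] [-0.   0.1 -0.6] 7.1167
-0.015 [ 0.534 -0.168  0.137] [-0.  -0.2  0.4] 7.55
-0.008 [ 0.541 -0.166  0.137] [-0.2  0.1 -0.8] 7.9
```

View pics/m1.png

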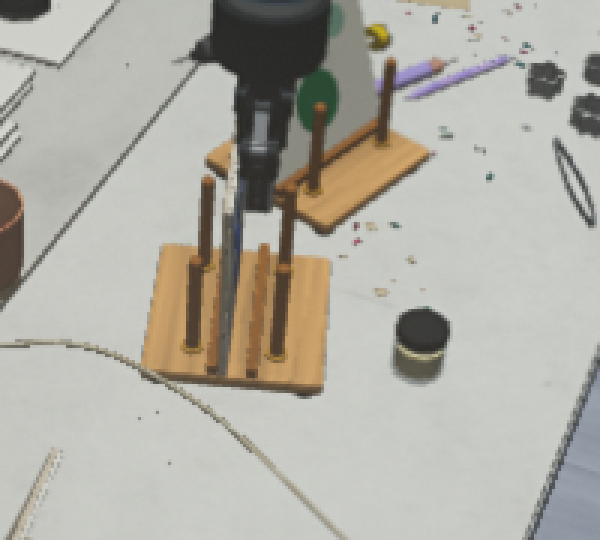

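The middle tile went over and now appears to lean on the back pegs. Its top edge caught higher up on the finger (about 17 N upward), so I'll hold the gripper 18 mm higher for the left tile.

```bash
sed -i 's/,\.137\],quat(y),speed=.035/,.156],quat(y),speed=.035/' h.py; python3 - <<'E'
from h import *
p,q=over("M",-.06,.137);movel(p,q,speed=.1)
p,q=over("M",-.06,.28);movel(p,q)
p,q=over("L",-.1,.28);move_ptp(p,q)
p,q=over("L",-.1,.156);movel(p,q)
print(read_time_s(),read_ft_force())
push("L",[-.07,-.055,-.045,-.035,-.025,-.015,-.008])
p,q=over("L",-.07,.156);movel(p,q,speed=.1)
p,q=over("L",-.07,.28);movel(p,q)
print(read_time_s())
move_ptp([.4,0,.3],q)
for c in("top","side"):
    im=read_camera(c);cv2.imwrite(f"pics/{c}2.png",im[:,:,::-1])
    for n,z in [("glaze_tile_1_top",.16),("glaze_tile_1_foot",.02),("varnish_bottle",0),("glitter_jar",0),("black_bottle",0),("peach_cup",0)]:
        for d in tip_of(c,n)[:3]: print(c,n,round(d["confidence"],2),np.round(d["at"]),np.round(atz(c,d["at"],z),3))
print(read_time_s())
E
```

```text
12.0917 [-0.39560648 -0.37834945  0.55154115]
-0.07 [0.5   0.197 0.156] [-0.8 -0.1 -0. ] 13.1
-0.055 [0.515 0.199 0.156] [-0.5  0.1 -0.4] 13.675
-0.045 [0.525 0.201 0.156] [-0.9  0.2  0.3] 14.1083
-0.035 [0.535 0.203 0.156] [-0.2  0.1  0.9] 14.5417
-0.025 [0.544 0.204 0.156] [ 0.  -0.6 -0.1] 14.975
-0.015 [0.554 0.206 0.156] [ 0.7  1.1 -0. ] 15.4083
-0.008 [0.561 0.207 0.156] [ 0.6 -0.1  0.1] 15.7583
17.5
top glaze_tile_1_top 0.87 [367. 253.] [ 0.554 -0.168  0.16 ]
top glaze_tile_1_foot 0.73 [362. 261.] [ 0.562 -0.166  0.02 ]
top glaze_tile_1_foot 0.46 [218. 251.] [0.579 0.212 0.02 ]
top glaze_tile_1_foot 0.2 [366. 316.] [ 0.42  -0.178  0.02 ]
top varnish_bottle 0.54 [220. 315.] [0.414 0.199 0.   ]
top varnish_bottle 0.54 [360. 262.] [ 0.564 -0.163  0.   ]
top glitter_jar 0.77 [366. 320.] [ 0.412 -0.18   0.   ]
top black_bottle 0.86 [251. 194.] [0.745 0.137 0.   ]
top black_bottle 0.4 [447. 247.] [ 0.611 -0.394  0.   ]
top peach_cup 0.92 [346. 191.] [ 0.759 -0.121  0.   ]
side glaze_tile_1_top 0.68 [357. 199.] [ 0.561 -0.167  0.16 ]
side glaze_tile_1_foot 0.73 [355. 250.] [ 0.559 -0.167  0.02 ]
side glaze_tile_1_foot 0.59 [358. 225.] [ 0.589 -0.252  0.02 ]
side varnish_bottle 0.91 [349. 407.] [0.415 0.191 0.   ]
side glitter_jar 0.75 [416. 274.] [ 0.418 -0.177  0.   ]
side black_bottle 0.81 [214. 320.] [0.737 0.129 0.   ]
side peach_cup 0.65 [270. 244.] [ 0.751 -0.123 -0.   ]
19.0917
```

View pics/side2.png

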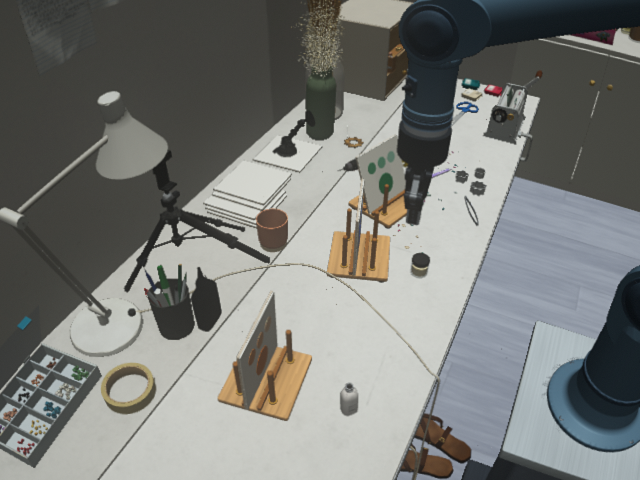

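View pics/top2.png

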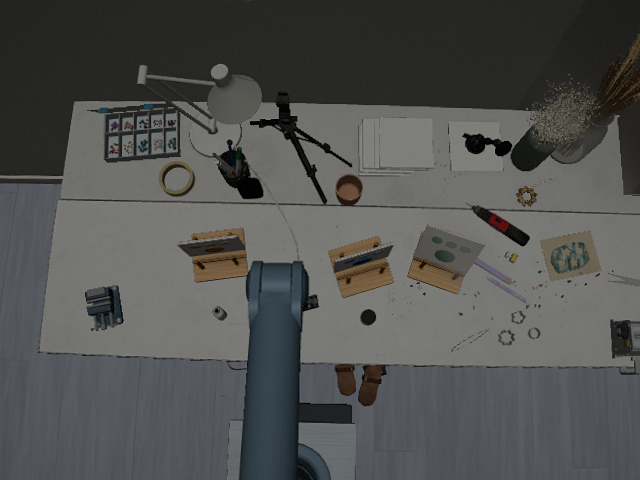

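The left tile leans back properly and the bystanders haven't moved. The middle tile (362,255 in the top view) looks too steep, so I'll zoom in.

```bash
python3 - <<'E'
import cv2,numpy as np
from h import *
a=cv2.imread("pics/top2.png")[225:305,315:410];b=cv2.imread("pics/side2.png")[170:290,310:410]
f=lambda i:cv2.resize(i,(400,int(400*i.shape[0]/i.shape[1])),interpolation=cv2.INTER_CUBIC)
a,b=f(a),f(b);h=max(len(a),len(b));o=np.zeros((h,800,3),np.uint8);o[:len(a),:400]=a;o[:len(b),400:]=b
cv2.imwrite("pics/z.png",np.clip(o*1.5,0,255))
c,y=ST["M"];ux=np.array([np.cos(y),np.sin(y)]);uy=np.array([-ux[1],ux[0]])
for name,X in(("foot front chan",(0,.02)),("top .2",(.036,.165)),("top .34",(.045,.159)),("upright",(0,.167))):
    for s in(-.0735,.0735):
        P=[*(c+X[0]*ux+s*uy),X[1]];t=proj("top",P)[0];d=proj("side",P)[0]
        print(name,s,((t-[315,225])*400/95).round(),((d-[310,170])*4+[400,0]).round())
E
```

```text
foot front chan -0.0735 [307. 141.] [608. 246.]
foot front chan 0.0735 [ 80. 208.] [585. 424.]
top .2 -0.0735 [314.  30.] [555.  31.]
top .2 0.0735 [ 66. 102.] [524. 202.]
top .34 -0.0735 [308.  18.] [538.  39.]
top .34 0.0735 [61. 90.] [506. 210.]
upright -0.0735 [334.  89.] [622.  34.]
upright 0.0735 [ 84. 162.] [599. 206.][ WARN:0@0.256] global loadsave.cpp:1063 imwrite_ Unsupported depth image for selected encoder is fallbacked to CV_8U.
```

View pics/z.png

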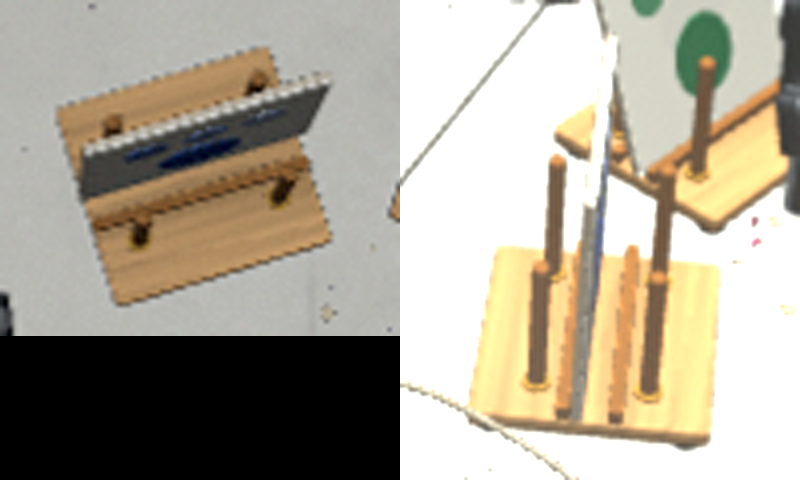

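The middle tile is standing almost balanced upright, with its foot against the rear strip in the channel. I'll give it another gentle push.

```bash
python3 - <<'E'
from h import *
p,q=over("M",-.06,.28);move_ptp(p,q)
p,q=over("M",-.06,.156);movel(p,q)
push("M",[-.02,-.01,-.004,.002,.008,.012])
p,q=over("M",-.07,.156);movel(p,q,speed=.1)
p,q=over("M",-.07,.28);movel(p,q)
move_ptp([.4,0.02,.3],q)
a=read_camera("top")[225:305,170:490,::-1];cv2.imwrite("pics/t3.png",cv2.resize(a,(800,200),interpolation=cv2.INTER_CUBIC))
b=read_camera("side")[170:430,200:440,::-1];b=cv2.resize(b,(554,600),interpolation=cv2.INTER_CUBIC);cv2.imwrite("pics/s3.png",b)
print(read_time_s())
E
```

```text
-0.02 [ 0.529 -0.17   0.156] [-0.2 -0.3 -0.3] 22.1917
-0.01 [ 0.539 -0.166  0.156] [-0.6  0.6  0.2] 22.625
-0.004 [ 0.545 -0.164  0.156] [-0.1  0.1  0.6] 22.95
0.002 [ 0.55  -0.163  0.156] [-1.2 -0.1 -0.1] 23.275
0.008 [ 0.556 -0.161  0.156] [ 0.4 -0.4  0.1] 23.6
0.012 [ 0.56  -0.159  0.156] [ 1.1 -0.7 -0.2] 23.8667
26.8
```

View pics/t3.png

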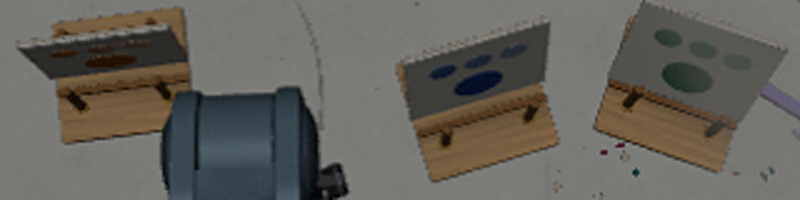

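View pics/s3.png

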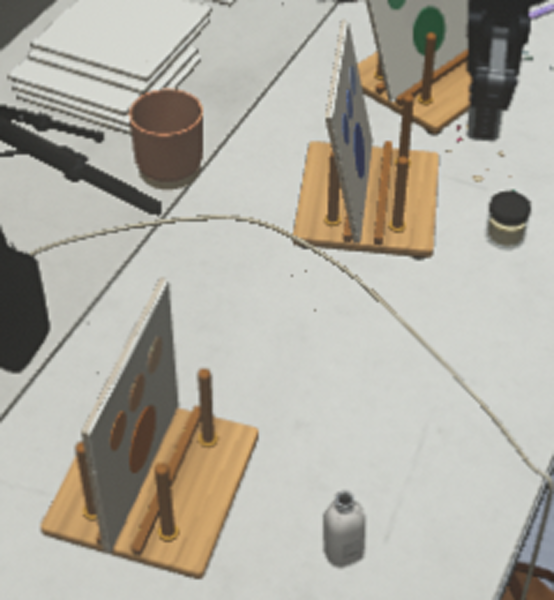

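The middle tile now rests on its back pegs. I'll check the left tile's lean numerically against the two hypotheses, resting or upright.

```bash
python3 - <<'E'
from h import *
for k in"LM":
  c,y=ST[k];ux=np.array([np.cos(y),np.sin(y)]);uy=np.array([-ux[1],ux[0]])
  for name,X in(("rest .2",(.036,.165)),("upright",(.003,.167))):
    for s in(.0735,-.0735):
        P=[*(c+X[0]*ux+s*uy),X[1]];print(k,name,((proj("top",P)[0]-[170,225])*2.5).round(),((proj("side",P)[0]-[200,170])*2.308).round())
E
```

```text
L rest .2 [18. 17.] [ 48. 419.]
L rest .2 [169.  -3.] [130. 267.]
L upright [20. 50.] [ 94. 430.]
L upright [173.  30.] [172. 275.]
M rest .2 [402.  61.] [326. 117.]
M rest .2 [549.  18.] [343.  18.]
M upright [412.  93.] [365. 118.]
M upright [560.  50.] [379.  19.]
```

The left tile's top edge, seen at (20,45)-(188,25), matches upright, so it isn't on the pegs yet. I'll push it again.

```bash
python3 - <<'E'
from h import *
p,q=over("L",-.06,.28);move_ptp(p,q)
p,q=over("L",-.06,.156);movel(p,q)
push("L",[-.02,-.01,-.004,.002,.008,.012])
p,q=over("L",-.07,.156);movel(p,q,speed=.1)
p,q=over("L",-.07,.28);movel(p,q)
move_ptp([.4,0.02,.3],q)
a=read_camera("top")[225:305,170:490,::-1];a=cv2.resize(a,(800,200),interpolation=cv2.INTER_CUBIC)
b=read_camera("side")[170:430,200:440,::-1];b=cv2.resize(b,(369,400),interpolation=cv2.INTER_CUBIC)
o=np.zeros((600,800,3),np.uint8);o[:200]=a;o[200:,:369]=b;cv2.imwrite("pics/f4.png",o)
print(read_time_s())
E
```

```text
-0.02 [0.549 0.205 0.156] [-0.2  0.2  0.3] 29.9167
-0.01 [0.559 0.207 0.156] [-0.5 -0.3  0. ] 30.35
-0.004 [0.565 0.208 0.156] [ 0.1  0.3 -0.3] 30.675
0.002 [0.571 0.209 0.156] [ 0.3 -0.1 -1.5] 31.0
0.008 [0.577 0.209 0.156] [ 0.1 -0.4  0.4] 31.325
0.012 [0.581 0.21  0.156] [-0.4  0.2 -0. ] 31.5917
34.4667
```

View pics/f4.png

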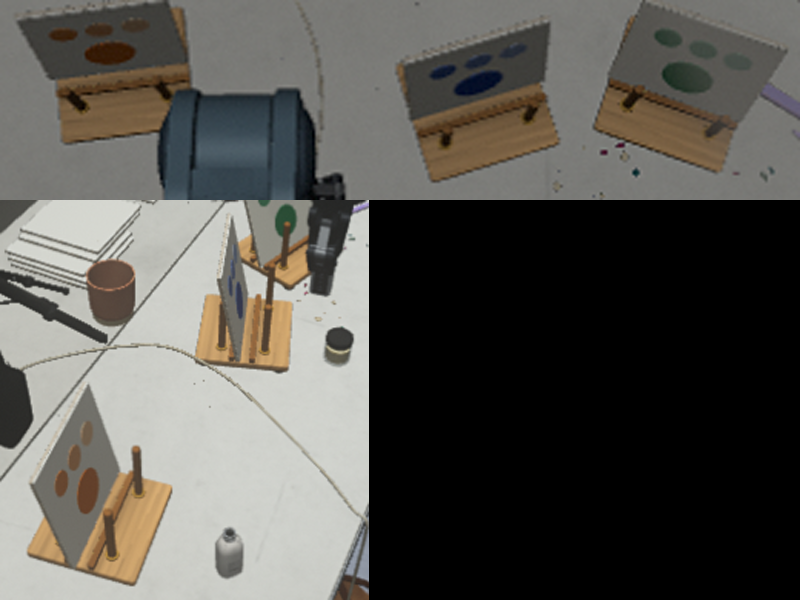

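Both tiles now lean back on their pegs: the orange top edge is at (20,18)-(168,-2) and the blue one at (402,61)-(549,18), as predicted. The lower edges are in the channels, and the bottles, jar and cup are in place.

```bash
python3 -c "
from bench import *
print(sign_off())"
```

```text
the job is handed in; nothing more can be done
None
```

The orange and blue tiles now rest on their back pegs with their lower edges in the channels, each after a second gentle push; the first push on the blue tile caught its top edge with up to 17 N upward, and the green tile and the bottles, jar and cup were not touched.

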